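Assemble and dry-test the filter crucible manifold

ROBOT

A 6-joint arm with a two-finger parallel gripper is mounted at the origin on a cart in front of the work surface, level with it; the furniture and walls round the work are solid. World frame = base frame: x ahead of the robot, y to its left, z up, the work surface at z = 0. Lengths are in m, angles in rad, forces in N, time in s.
With the tool pointing down it reaches from about 0.25 to 0.775 m from the base axis. Payload 4 kg.
Tool frame: the origin (TCP) lies midway between the tips of the shut fingers; the grasp point (between the pads) lies 19 mm behind it (robot.grasp_offset is the distance from the TCP to the grasp point, in m); z points along the fingers, y is the direction in which the jaws open and shut (so a half turn about z gives the same grasp; the last joint's range is limited). The gripper opens to 94 mm and grips with 3 to 60 N. Pads are 16 mm wide; open, the fingers measure 119 mm over their backs; the gripper's body (75 mm by 177 mm) begins 78 mm behind the grasp point.
Start: joints at [-1.354, 0.087, 1.371, -0, 1.684, -0.103], TCP at [0.173, -0.522, 0.206] pointing down, gripper open.
Joint ranges: [-3.1, 3.1], [-0.76, 2.03], [0.27, 2.55], [-1.08, 4.22], [0.17, 2.65], [-2.57, 2.57]. Speed limits (rad/s): [2.79, 2.79, 3.14, 3.14, 3.14, 3.14].

INTERFACE

Orientations are given as [roll, pitch, yaw] about the fixed x, y, z axes, in that order (R = Rz(yaw) Ry(pitch) Rx(roll)).
In Python, from bench import status, viewer, order, robot gives the robot as it stands. The module is installed in compiled form; this text tells all that it offers.
- The arm moves only by the tool move_arm, never from a script. Its argument "targets" is a list of rows, each a list of 3 entries, a list of its own where there are three numbers: the shift along the tool's x, y, z in mm, then the turn, a rotation vector about the tool's x, y, z in degrees, then the opening, from -1 (shut) to 1 (fully open). A call has 1 to 20 rows; each row is the pose to reach, as a shift and turn from the pose commanded when the call began, along the tool's axes at that moment; what a row does not reach only later rows make up. A row lasts 1/8 s, in which the tool goes at most 62.5 mm and 10.7 degrees, less where a joint would pass 70% of its speed; a pose out of reach is approached as far as the arm can. A call with a gripper value outside its range is refused whole. The fingers move at their own pace and stop on an object; the grip force is fixed at half the most. Time passes only in rows, so rows that repeat a pose let the fingers close. It gives the time, the measured TCP pose, the force and the opening at its end, in the units of the state.
- status.get_obs(): the state, without advancing time (a new reading comes with each control period).
- viewer.snapshot(name): name is "side" or "top" or "wrist"; returns the picture (420x560x3 uint8, red, green, blue); there is no depth.
- viewer.camera_model(name): a dict with "K" (3x3 intrinsics, pixels), "xyz" and "attitude" of the camera in the world; the wrist camera has in their place "T_tool_cam" (4x4, takes a point from camera to tool coordinates, whose origin is the TCP and whose axes are the flange's). Camera axes: x right, y up, looking along -z (the intrinsics and any distortion apply to the point x, -y, -z); pixel columns grow to the right and rows downward; lengths in m; the calibration is good to about 2 mm. A picture is of the moment at which its call begins: read the wrist's pose just before it. camera_model takes no time and is no camera call.
- order.close_job(): hands the job in, once; it reports no verdict.
The state is a dict: "time": time; "joint_positions": joint angles; "qvel": joint speeds; "joint_torque": joint torques, N m; "tool_pos": TCP position; "ee_rot": TCP orientation; "wrist_force": force on the tool from outside, world axes, zero at the start; "wrist_torque": the same for the moment, N m; "width": finger opening in m.
Only numpy, scipy, OpenCV 4.12 (cv2) and the standard library are available. Lean on these libraries where they do the work, as an engineer would, in place of code of your own. Each camera call takes 0.05 s, during which the arm holds its last target. There are 200 camera calls.

TASK

Get the three-port vacuum filter manifold ready and dry-test it: seat a rubber cone in a port for each filter crucible standing on the white tile and nest the crucible in its cone, everything fully home, coaxial and upright, and close any port left over with the solid rubber stopper (a cone or stopper that is not needed is just left where it stands). When all three ports are closed, draw the vacuum with three full strokes of the sprung pump lever, down to its stop and all the way back up each time, then push the vent plunger fully in and let it spring back to let the air in again. Do not tip a crucible over or disturb the wash bottle, beaker and amber bottle standing round the work.

Things in the scene. Friction and masses are not known exactly. Their poses are not given: they have to be found in the camera images.
- station: Filtration station fixed to the bench: grey base plate 130 x 475 x 12 mm with an aluminium header along its y axis. Origin under the plate in line with the ports, x away from the robot, z up. From left (+y) to right: port cups at y +165, +65, -35 mm, vent valve with black plunger at -108, hand vacuum pump at -200 (grey cylinder, steel lever pointing to -x).
- port_left (a point): Centre of the mouth of the left (+y) port cup, at the level of its rim, 100 mm above the bench; z up. The cup is a tapered socket, inside 59.6 mm diameter at the rim narrowing to 46 mm at 42 mm depth, outside 75 mm at the rim. Fits the taper of a rubber cone or of the stopper with 1.8 mm clearance all round when home.
- port_mid (a point): Centre of the mouth of the middle port cup, at the level of its rim, 100 mm above the bench; z up. The cup is a tapered socket, inside 59.6 mm diameter at the rim narrowing to 46 mm at 42 mm depth, outside 75 mm at the rim. Fits the taper of a rubber cone or of the stopper with 1.8 mm clearance all round when home.
- port_right (a point): Centre of the mouth of the right (-y), next to the vent port cup, at the level of its rim, 100 mm above the bench; z up. The cup is a tapered socket, inside 59.6 mm diameter at the rim narrowing to 46 mm at 42 mm depth, outside 75 mm at the rim. Fits the taper of a rubber cone or of the stopper with 1.8 mm clearance all round when home.
- cone_a: Black rubber cone adapter, one of 3 alike: tapered sleeve open at both ends, 48 mm tall, narrow end down. Origin: centre of its lower end, z up. Outside 44 mm diameter at the bottom, 56 at 36 mm height, then a 64 mm flange from 36 to 48 mm (grip there). Bore 36.4 mm at the bottom, 50 at the top. Home in a port, its flange lies on the rim, its origin 36 mm below the port point.
- cone_b: Black rubber cone adapter, one of 3 alike: tapered sleeve open at both ends, 48 mm tall, narrow end down. Origin: centre of its lower end, z up. Outside 44 mm diameter at the bottom, 56 at 36 mm height, then a 64 mm flange from 36 to 48 mm (grip there). Bore 36.4 mm at the bottom, 50 at the top. Home in a port, its flange lies on the rim, its origin 36 mm below the port point.
- cone_c: Black rubber cone adapter, one of 3 alike: tapered sleeve open at both ends, 48 mm tall, narrow end down. Origin: centre of its lower end, z up. Outside 44 mm diameter at the bottom, 56 at 36 mm height, then a 64 mm flange from 36 to 48 mm (grip there). Bore 36.4 mm at the bottom, 50 at the top. Home in a port, its flange lies on the rim, its origin 36 mm below the port point.
- crucible_a: White porcelain filter crucible, 2 or 3 alike present, 80 mm tall, upright on the tile. Origin: centre of its foot, z up. Taper 34.8 mm diameter at the foot, 47 at 42 mm height; there a shoulder to a straight hollow cup 58 mm wide (bead 60) up to 80 mm (grip it outside). Home, its shoulder lies on the cone's flange: origin 6 mm above the cone's, 30 mm below the port point.
- crucible_b: White porcelain filter crucible, 2 or 3 alike present, 80 mm tall, upright on the tile. Origin: centre of its foot, z up. Taper 34.8 mm diameter at the foot, 47 at 42 mm height; there a shoulder to a straight hollow cup 58 mm wide (bead 60) up to 80 mm (grip it outside). Home, its shoulder lies on the cone's flange: origin 6 mm above the cone's, 30 mm below the port point.
- crucible_c: White porcelain filter crucible, 2 or 3 alike present, 80 mm tall, upright on the tile. Origin: centre of its foot, z up. Taper 34.8 mm diameter at the foot, 47 at 42 mm height; there a shoulder to a straight hollow cup 58 mm wide (bead 60) up to 80 mm (grip it outside). Home, its shoulder lies on the cone's flange: origin 6 mm above the cone's, 30 mm below the port point.
- stopper: Solid black rubber stopper, 80 mm tall, narrow end down; unlike the cones it has a knob on top and no bore. Origin: centre of its lower end, z up. Taper as a cone's (44 to 56 mm at 36 mm height), flange 64 mm diameter from 36 to 46 mm, then a knob 29 mm in diameter up to 80 mm (grip there). Home in a port, its flange lies on the rim, its origin 36 mm below the port point.
- tile: White glazed tile, 105 x 300 x 6 mm, fixed on the bench, on which the crucibles stand. Origin: centre of its underside, so its top is 6 mm up.
- pump_lever (a joint): Angle of the pump lever: 0 at the top (sprung back), 0.56 rad at its lower stop. A full stroke goes beyond 0.51 rad and back under 0.05 rad. Pushing on the pad takes about 5 N at the top and 11 N at the bottom; the stops are hard.
- pump_pad (a point): Centre of the upper face of the flat black pad (56 x 36 x 14 mm) at the free end of the pump lever, to be pushed down from above; at rest 223 mm above the bench, at the stop about 131 mm. Moves with the lever, 165 mm from the hinge.
- pump_hinge (a point): Hinge of the pump lever, 170 mm above the bench; the hinge axis is the station's y axis. The pad swings about it from 0.28 rad above level to 0.28 rad below level.
- vent_plunger (a joint): Travel of the vent plunger: 0 m out, 0.012 m fully in (counts from 0.0105 m on); a spring of 3 to 8 N pushes it back out.
- vent_top (a point): Centre of the top of the vent plunger's black cap (23 mm diameter), 122 mm above the bench when out; pushed straight down.
- wash_bottle: White squeeze wash bottle with bent spout, 195 mm tall, origin under it; a bystander, leave it alone.
- beaker: Small glass beaker, 50 mm diameter, 66 mm tall, origin under its centre; a bystander, leave it alone.
- bottle_amber: Amber bottle with black cap, 42 mm diameter, 88 mm tall, origin under its centre; a bystander, leave it alone.
Mind the look-alikes: they are no part of the job. What is shaped like the crucible_c but yellow is not meant. What is shaped like the cone_a but yellow is not meant.

How it is judged:
By the outcome, as a careful person would: the job done as asked, in the order asked, and still so for the second after the job is handed in, with the robot touching nothing.
Of crucible_a, crucible_b, crucible_c only 2 to 3 are there at a start; the rules pass over those that are not, and their reading is None.
At some moment in a run one of cone_a, cone_b, cone_c, stopper may be knocked a few centimetres aside while the robot is not near it.
It also fails if it takes over 210 s, if anything falls off the work surface, if the arm or the gripper's body presses on something with over 40 N, if the wrist force passes 120 N, or if a joint passes its speed limit or range.

## Working session

There is one attempt and no reset: what is moved stays moved. The work goes in short steps, Python scripts to look and compute and a tool call to move; the robot and the scene stay as the last step left them, time stands still between calls to the robot, and variables do not carry over. Pictures are saved under pics/ and viewed, about 12 in all and at most 16, crops included, and the job is handed in when it is done.

Besides the shell and the picture viewer there is one more tool, called by a JSON object that holds its "method" and its "body", one argument or row to a line. move_arm: Moves the arm, as the interface text tells. Its arguments: {"type":"object","properties":{"targets":{"type":"array"}},"required":["targets"]}

```bash
mkdir -p pics; cat > h.py <<'E'
import numpy as np, cv2
from scipy.spatial.transform import Rotation as R
from bench import status, viewer, order, robot
def snap(n,f):
    o=status.get_obs(); im=viewer.snapshot(n); cv2.imwrite('pics/'+f,im[:,:,::-1]); return o,im
def cam(n,o=None):
    m=viewer.camera_model(n); K=np.array(m['K'])
    if n=='wrist':
        T=np.eye(4);T[:3,:3]=R.from_euler('xyz',o['ee_rot']).as_matrix();T[:3,3]=o['tool_pos']
        T=T@np.array(m['T_tool_cam']); return K,T
    T=np.eye(4);a=np.array(m['attitude'])
    T[:3,:3]=a if a.shape==(3,3) else R.from_euler('xyz',a).as_matrix();T[:3,3]=m['xyz'];return K,T
def ray(K,T,px,z):
    d=np.linalg.inv(K)@[px[0],px[1],1]; d=T[:3,:3]@[d[0],-d[1],-d[2]]; return T[:3,3]+d*(z-T[2,3])/d[2]
def proj(K,T,p):
    q=T[:3,:3].T@(np.array(p)-T[:3,3]); q=K@[q[0],-q[1],-q[2]]; return q[:2]/q[2]
E
python3 - <<'E'
from h import *
for n in('top','side'):
    o,im=snap(n,n+'0.png'); print(viewer.camera_model(n))
print(viewer.camera_model('wrist'),o)
a=cv2.imread('pics/top0.png');cv2.imwrite('pics/top0b.png',cv2.resize(a,(800,600),interpolation=cv2.INTER_CUBIC))
E
```

```text
{'K': array([[446.2931929 ,   0.        , 284.6332992 ],
       [  0.        , 446.2931929 , 211.64690542],
       [  0.        ,   0.        ,   1.        ]]), 'xyz': array([ 0.26984025, -0.02190747,  1.42123281]), 'attitude': array([ 0.19772108,  0.00755738, -1.59718326])}
{'K': array([[385.87224048,   0.        , 276.926609  ],
       [  0.        , 385.87224048, 214.48940662],
       [  0.        ,   0.        ,   1.        ]]), 'xyz': array([ 0.51201037, -1.08268865,  0.64420686]), 'attitude': array([ 1.13797855,  0.02426272, -0.02839952])}
{'K': array([[328.00492894,   0.        , 280.18576246],
       [  0.        , 328.00492894, 209.36224136],
       [  0.        ,   0.        ,   1.        ]]), 'T_tool_cam': array([[ 6.79049823e-04,  9.66630749e-01,  2.56172859e-01,
         7.41996912e-02],
       [ 9.99999291e-01, -4.05752995e-04, -1.11969715e-03,
         9.95193088e-04],
       [-9.78390789e-04,  2.56173438e-01, -9.66630339e-01,
        -1.79734092e-01],
       [ 0.00000000e+00,  0.00000000e+00,  0.00000000e+00,
         1.00000000e+00]])} {'time': 0.05, 'joint_positions': array([-1.35409948e+00,  8.79351727e-02,  1.37219415e+00, -3.55342521e-05,
        1.68359046e+00, -1.03099255e-01]), 'qvel': array([ 0.00211745,  0.00033203, -0.00030605,  0.00060918,  0.00116794,
       -0.00020015]), 'joint_torque': array([ 1.66406764e-03, -3.41539907e+01, -3.03596592e+01,  7.20503018e-02,
        3.04991927e-02, -8.82595305e-05]), 'tool_pos': array([ 0.17277516, -0.52160137,  0.2043455 ]), 'ee_rot': array([-3.13947319e+00, -1.83787478e-04,  3.19791941e-01]), 'wrist_force': array([ 0.6237581 , -0.06185609, -0.31159188]), 'wrist_torque': array([-3.88861557e-02,  6.99367415e-02,  7.39758748e-05]), 'width': 0.09416134261231172}
```

View pics/top0b.png

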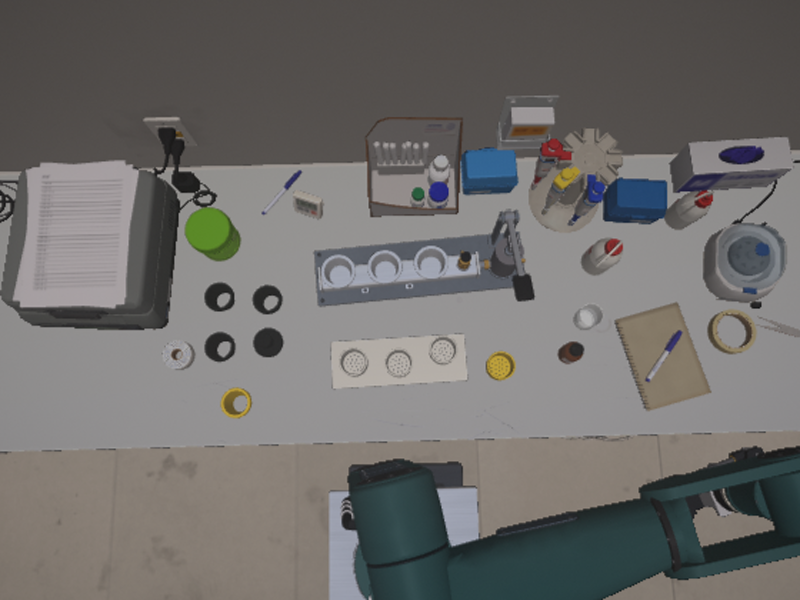

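View pics/side0.png

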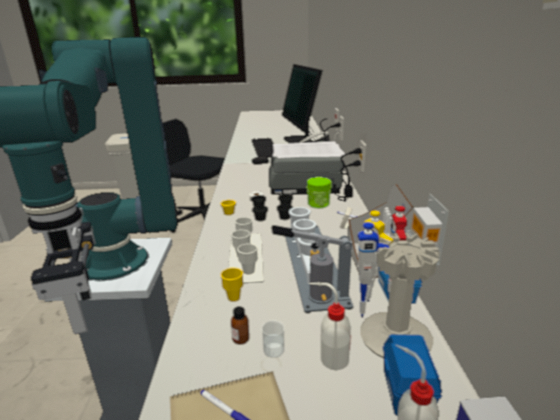

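The top view shows three white crucibles on the tile at (354,362), (398,364) and (442,350). There are open cones at (220,297), (267,300) and (220,347), and the solid stopper is at (268,343). The yellow look-alikes are at (500,366) and (236,403). I'll enlarge to confirm and to read pixels.

```bash
python3 - <<'E'
from h import *
a=cv2.imread('pics/top0.png')
# crop src x 130..370, y 150..290 -> scale
c=a[155:290,135:375]; cv2.imwrite('pics/crop1.png',cv2.resize(c,None,fx=3.3,fy=3.3,interpolation=cv2.INTER_CUBIC))
E
```

```text
(no output)
```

View pics/crop1.png

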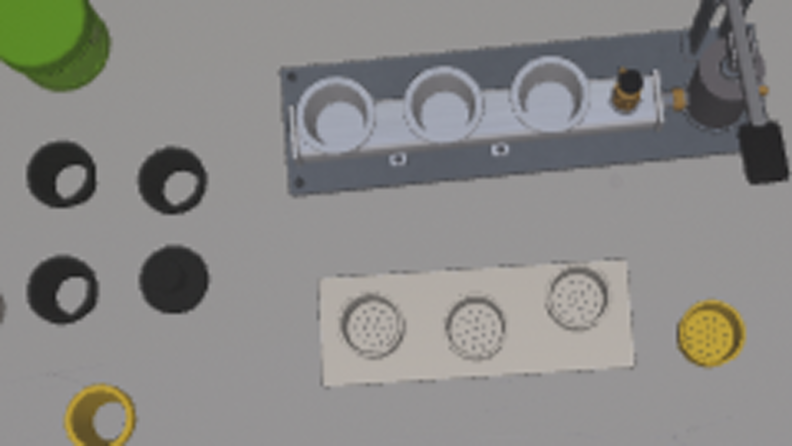

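The crop confirms it: the three cones are open (light bore), the stopper has a solid knob, and there are three white crucibles on the tile. All three ports therefore get a cone and a crucible, and the stopper stays.

```bash
python3 - <<'E'
from h import *
K,T=cam('top')
for n,p,z in [('PL',(337,115),.1),('PM',(443,104),.1),('PR',(550,94),.1),('c1',(62,174),.048),('c2',(173,180),.048),('c3',(63,289),.048),('st',(174,279),.046),('k1',(373,325),.086),('k2',(475,328),.086),('k3',(577,298),.086),('vent',(629,79),.122),('pad',(763,152),.223),('yk',(710,333),.08)]:
    q=ray(K,T,(p[0]/3.3+135-.35,p[1]/3.3+155-.35),z); print(n,q.round(4),np.hypot(*q[:2]).round(3))
E
```

```text
PL [0.6077 0.1253 0.1   ] 0.62
PM [0.6154 0.0271 0.1   ] 0.616
PR [ 0.6222 -0.0722  0.1   ] 0.626
c1 [0.5704 0.3941 0.048 ] 0.693
c2 [0.5616 0.2879 0.048 ] 0.631
c3 [0.4597 0.3897 0.048 ] 0.603
st [0.4666 0.2858 0.046 ] 0.547
k1 [0.4138 0.0952 0.086 ] 0.425
k2 [0.4086 0.0026 0.086 ] 0.409
k3 [ 0.4334 -0.0909  0.086 ] 0.443
vent [ 0.6284 -0.1439  0.122 ] 0.645
pad [ 0.5345 -0.2431  0.223 ] 0.587
yk [ 0.3988 -0.2109  0.08  ] 0.451
```

{"method": "move_arm", "body": {
  "targets": [
    [[0,0,-96],[0,0,0],1],
    [[0,0,-96],[0,0,0],1],
    [[569,-677,-96],[0,0,-71.7],1],
    [[569,-677,-96],[0,0,-71.7],1],
    [[569,-677,-96],[0,0,-71.7],1],
    [[569,-677,-96],[0,0,-71.7],1],
    [[569,-677,-96],[0,0,-71.7],1],
    [[569,-677,-96],[0,0,-71.7],1],
    [[569,-677,-96],[0,0,-71.7],1],
    [[569,-677,-96],[0,0,-71.7],1],
    [[569,-677,-96],[0,0,-71.7],1],
    [[569,-677,-96],[0,0,-71.7],1],
    [[569,-677,-96],[0,0,-71.7],1],
    [[569,-677,-96],[0,0,-71.7],1],
    [[569,-677,-96],[0,0,-71.7],1],
    [[569,-677,-96],[0,0,-71.7],1],
    [[569,-677,-96],[0,0,-71.7],1],
    [[569,-677,-96],[0,0,-71.7],1],
    [[569,-677,-96],[0,0,-71.7],1],
    [[569,-677,-96],[0,0,-71.7],1]
  ]
}}

```text
time: 2.6
tool_pos: [0.5001, 0.298, 0.3025]
ee_rot: [3.14, -0.0, 1.569]
wrist_force: [-0.1, 0.8, -0.5]
width: 0.0943
```

```bash
python3 - <<'E'
from h import *
o,im=snap('wrist','w1.png'); K,T=cam('wrist',o); print(o['tool_pos'])
cv2.imwrite('pics/w1b.png',cv2.resize(im[:,:,::-1],(800,600),interpolation=cv2.INTER_CUBIC))
for n,p in dict(c1=(.5704,.3941,.048),c2=(.5616,.2879,.048),c3=(.4597,.3897,.048),PL=(.6077,.1253,.1),PM=(.6154,.0271,.1)).items(): print(n,(proj(K,T,p)/.7).round(1))
E
```

```text
[0.50012494 0.29803804 0.30252535]
c1 [478.7 147.8]
c2 [464.6 266.1]
c3 [353.5 153.1]
PL [516.  449.9]
PM [517.5 538.6]
```

View pics/w1b.png

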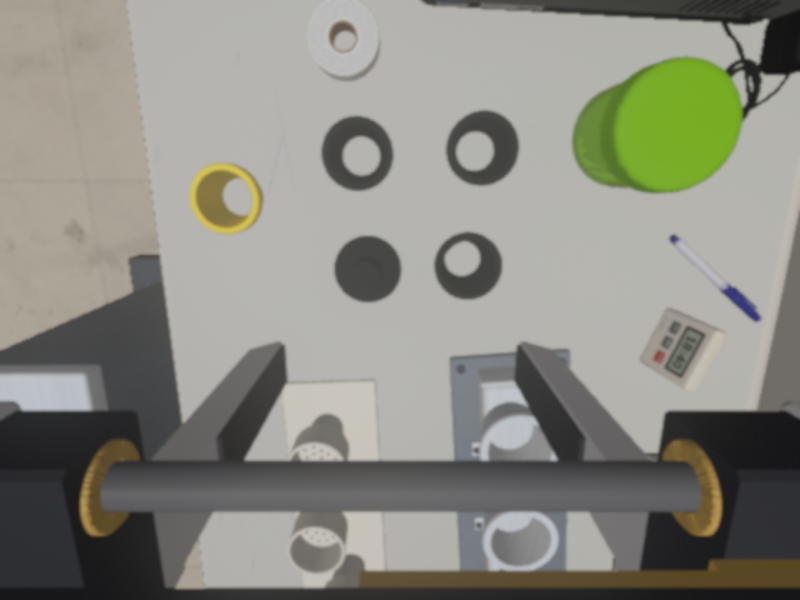

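Cones sit at (483,148), (358,152) and (468,265), the stopper at (368,268), about 3.5 mm in +x from the top-camera estimate. I'll refine by matching silhouette centroids against the projected flange.

```bash
cat >> h.py <<'E'
def hullmodel(K,T,xy,circ):
    t=np.linspace(0,2*np.pi,72)
    P=[proj(K,T,(xy[0]+r*np.cos(a),xy[1]+r*np.sin(a),z)) for r,z in circ for a in t]
    return cv2.convexHull(np.float32(P))
def cen(h):
    m=cv2.moments(h); return np.array([m['m10'],m['m01']])/m['m00'], m['m00']
def locate(K,T,mask,xy,circ):
    xy=np.array(xy,float)
    n,lab,st,c=cv2.connectedComponentsWithStats(mask.astype(np.uint8)); 
    p=cen(hullmodel(K,T,xy,circ))[0]
    ok=[i for i in range(1,n) if st[i,4]>150]; i=min(ok,key=lambda i:np.linalg.norm(c[i]-p))
    cs,_=cv2.findContours((lab==i).astype(np.uint8),cv2.RETR_EXTERNAL,cv2.CHAIN_APPROX_NONE)
    m,A=cen(cv2.convexHull(cs[0]))
    z=np.mean([z for r,z in circ])
    for _ in range(5):
        p,B=cen(hullmodel(K,T,xy,circ)); xy+=(ray(K,T,m,z)-ray(K,T,p,z))[:2]
    return xy.round(4),A,B
CONE=[(.032,.036),(.032,.048),(.022,0)]
E
python3 - <<'E'
from h import *
im=cv2.imread('pics/w1.png'); o=status.get_obs(); K,T=cam('wrist',o)
m=im.max(2)<90
for xy in [(.572,.394),(.563,.288),(.462,.39)]: print(locate(K,T,m,xy,CONE))
im=cv2.imread('pics/top0.png');K,T=cam('top'); m=im.max(2)<90
for xy in [(.572,.394),(.563,.288),(.462,.39)]: print('top',locate(K,T,m,xy,CONE))
E
```

```text
(array([0.5738, 0.3941]), 1865.0, 2152.9427570605185)
(array([0.5649, 0.2877]), 1536.0, 1804.659766444005)
(array([0.4624, 0.3896]), 1828.5, 2107.6111907130107)
top (array([0.5714, 0.3967]), 315.0, 346.7217240626924)
top (array([0.5622, 0.29  ]), 304.5, 338.12410727725364)
top (array([0.4599, 0.3922]), 321.0, 355.7084168039728)
```

{"method": "move_arm", "body": {
  "targets": [
    [[-358,30,0],[0,0,0],1],
    [[-358,30,0],[0,0,0],1],
    [[-358,30,0],[0,0,0],1],
    [[-358,30,0],[0,0,0],1],
    [[-358,30,0],[0,0,0],1],
    [[-358,30,0],[0,0,0],1],
    [[-358,30,0],[0,0,0],1],
    [[-358,30,0],[0,0,0],1],
    [[-358,30,0],[0,0,0],1],
    [[-358,30,0],[0,0,0],1]
  ]
}}

```text
time: 3.9
tool_pos: [0.5303, -0.0573, 0.3017]
ee_rot: [3.141, 0.0, 1.573]
wrist_force: [0.3, 0.0, -0.1]
width: 0.0939
```

```bash
python3 - <<'E'
from h import *
o,im=snap('wrist','w2.png'); K,T=cam('wrist',o); print(o['tool_pos'],o['ee_rot'])
np.savez('w2.npz',K=K,T=T)
cv2.imwrite('pics/w2b.png',cv2.resize(im[:,:,::-1],(800,600),interpolation=cv2.INTER_CUBIC))
for n,p in dict(PL=(.6097,.1235,.1),PM=(.6174,.025,.1),PR=(.6245,-.0745,.1),k1=(.416,.093,.086),k2=(.411,0,.086),k3=(.436,-.093,.086)).items(): print(n,(proj(K,T,p)/.7).round(1))
E
```

```text
[ 0.53034915 -0.05733013  0.30171582] [3.14111241e+00 5.16939056e-05 1.57324756e+00]
PL [509.3  21.9]
PM [511.2 162.8]
PR [512.  286.6]
k1 [252.1  70.7]
k2 [254.9 194. ]
k3 [291.7 302.9]
```

View pics/w2b.png

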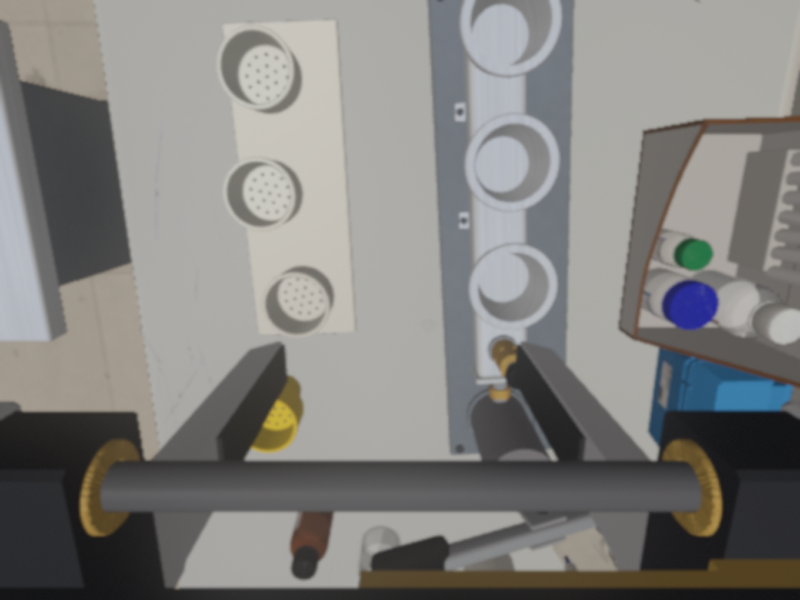

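```bash
cat >> h.py <<'E'
from scipy.optimize import minimize
def ringfit(g,K,T,xy,z,rings,wts,span=.008):
    """maximise weighted mean brightness of concentric rings; returns xy, score"""
    t=np.linspace(0,2*np.pi,90,endpoint=False)
    def s(p):
        v=0
        for r,w in zip(rings,wts):
            q=np.float32([proj(K,T,(p[0]+r*np.cos(a),p[1]+r*np.sin(a),z)) for a in t])
            b=cv2.remap(g,q[None,:,0],q[None,:,1],cv2.INTER_LINEAR)[0]
            ok=(q[:,1]>1)&(q[:,0]>1)&(q[:,0]<558)&(q[:,1]<418); v+=w*b[ok].mean()
        return v
    G=[(s((xy[0]+i,xy[1]+j)),xy[0]+i,xy[1]+j) for i in np.arange(-span,span+1e-6,.002) for j in np.arange(-span,span+1e-6,.002)]
    b=max(G); r=minimize(lambda p:-s(p),b[1:],method='Nelder-Mead',options=dict(initial_simplex=[(b[1],b[2]),(b[1]+.001,b[2]),(b[1],b[2]+.001)],xatol=5e-5))
    return r.x.round(4),round(-r.fun,1)
PORT=((.0337,.0275,.0395),(2,-1,-1)); CRU=((.0292,.0262,.0325),(2,-1,-1))
E
python3 - <<'E'
from h import *
im=cv2.imread('pics/w2.png'); d=np.load('w2.npz');K,T=d['K'],d['T']; g=cv2.GaussianBlur(im,(3,3),0).min(2).astype(np.float32)
v=im.copy()
for n,xy,z,k in [('PL',(.6097,.1235),.1,PORT),('PM',(.6174,.025),.1,PORT),('PR',(.6245,-.0745),.1,PORT),('k1',(.420,.093),.086,CRU),('k2',(.415,0),.086,CRU),('k3',(.440,-.092),.086,CRU)]:
    p,s=ringfit(g,K,T,xy,z,*k); print(n,p,s)
    r=.0375 if n[0]=='P' else .03
    h=hullmodel(K,T,p,[(r,z)]); cv2.polylines(v,[np.int32(h.round())],True,(0,0,255),1)
cv2.imwrite('pics/w2c.png',cv2.resize(v[:250,140:410],None,fx=2.4,fy=2.4,interpolation=cv2.INTER_CUBIC))
E
```

```text
PL [0.6105 0.1254] 75.5
PM [0.6174 0.0248] 82.1
PR [ 0.6251 -0.0751] 74.3
k1 [0.4178 0.096 ] 28.3
k2 [ 0.4133 -0.0008] 23.8
k3 [ 0.438  -0.0956] 21.2
```

View pics/w2c.png

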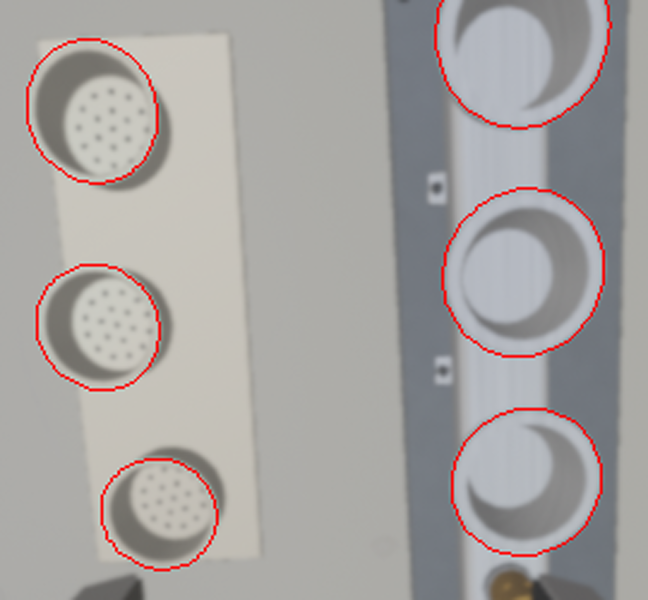

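Port fits sit exactly on the rims, with spacing 100.5 mm against 100 expected. The crucible fits are rough and will be redone from near. Now to hover over cone c2.

{"method": "move_arm", "body": {
  "targets": [
    [[345,35,0],[0,0,0],1],
    [[345,35,0],[0,0,0],1],
    [[345,35,0],[0,0,0],1],
    [[345,35,0],[0,0,0],1],
    [[345,35,0],[0,0,0],1],
    [[345,35,0],[0,0,0],1],
    [[345,35,0],[0,0,0],1],
    [[345,35,180],[0,0,0],1],
    [[345,35,180],[0,0,0],1],
    [[345,35,180],[0,0,0],1],
    [[345,35,180],[0,0,0],1],
    [[345,35,180],[0,0,0],1],
    [[345,35,180],[0,0,0],1],
    [[345,35,180],[0,0,0],1]
  ]
}}

```text
time: 5.7
tool_pos: [0.5668, 0.287, 0.1247]
ee_rot: [3.137, -0.002, 1.571]
wrist_force: [1.2, 0.4, -0.4]
width: 0.0934
```

```bash
python3 - <<'E'
from h import *
o,im=snap('wrist','w3.png'); K,T=cam('wrist',o); print(o['tool_pos'],o['ee_rot'])
m=im.max(2)<90
for xy in [(.5738,.394),(.4624,.3896)]: print(locate(K,T,m,xy,CONE))
for z in (.036,.048):
  h=hullmodel(K,T,(.5649,.2877),[(.032,z)]); cv2.polylines(im,[np.int32(h.round())],True,(255,0,0),1)
cv2.imwrite('pics/w3b.png',cv2.resize(im[:,:,::-1],(800,600),interpolation=cv2.INTER_CUBIC))
E
```

```text
[0.56679482 0.28697362 0.12467   ] [ 3.13652816e+00 -1.86753306e-03  1.57111981e+00]
(array([0.5735, 0.3939]), 5913.5, 6476.6230242545425)
(array([0.4623, 0.3894]), 6144.0, 6776.66368286949)
```

View pics/w3b.png

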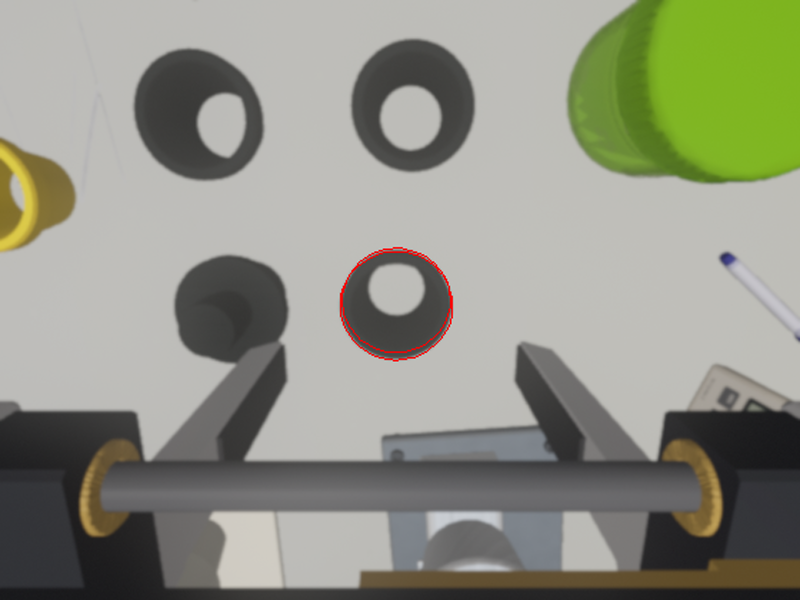

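The projected flange matches the cone exactly. Descend and grip.

{"method": "move_arm", "body": {
  "targets": [
    [[1,-2,20],[0,0,0],0.7],
    [[1,-2,50],[0,0,0],0.7],
    [[1,-2,75],[0,0,0],0.7],
    [[1,-2,90],[0,0,0],0.7],
    [[1,-2,90],[0,0,0],0.7],
    [[1,-2,90],[0,0,0],0.7],
    [[1,-2,90],[0,0,0],-1],
    [[1,-2,90],[0,0,0],-1],
    [[1,-2,90],[0,0,0],-1],
    [[1,-2,90],[0,0,0],-1],
    [[1,-2,90],[0,0,0],-1],
    [[1,-2,90],[0,0,0],-1],
    [[1,-2,90],[0,0,0],-1],
    [[1,-2,90],[0,0,0],-1]
  ]
}}

```text
time: 7.5
tool_pos: [0.5639, 0.2877, 0.0325]
ee_rot: [3.14, -0.001, 1.571]
wrist_force: [-0.4, -0.6, 5.3]
width: 0.0637
```

{"method": "move_arm", "body": {
  "targets": [
    [[0,0,-50],[0,0,0],-1],
    [[0,0,-100],[0,0,0],-1],
    [[0,0,-170],[0,0,0],-1],
    [[-60,10,-170],[0,0,0],-1],
    [[-120,20,-170],[0,0,0],-1],
    [[-180,30,-170],[0,0,0],-1],
    [[-240,40,-170],[0,0,0],-1],
    [[-300,50,-170],[0,0,0],-1],
    [[-350,61,-170],[0,0,0],-1],
    [[-363,61,-170],[0,0,0],-1],
    [[-363,61,-140],[0,0,0],-1],
    [[-363,61,-110],[0,0,0],-1],
    [[-363,61,-110],[0,0,0],-1],
    [[-363,61,-110],[0,0,0],-1],
    [[-363,61,-110],[0,0,0],-1],
    [[-363,61,-110],[0,0,0],-1]
  ]
}}

```text
time: 9.5
tool_pos: [0.6251, -0.0755, 0.1431]
ee_rot: [3.139, 0.001, 1.571]
wrist_force: [-0.2, 0.3, -0.8]
width: 0.0641
```

```bash
python3 - <<'E'
from h import *
o,im=snap('wrist','w4.png'); K,T=cam('wrist',o); print(o['tool_pos'],o['ee_rot'],o['width'])
zt=o['tool_pos'][2]
g=cv2.GaussianBlur(im,(3,3),0).min(2).astype(np.float32)
print(ringfit(g,K,T,(.6105,.1254),.1,*PORT,span=.004),ringfit(g,K,T,(.6174,.0248),.1,*PORT,span=.004))
h=hullmodel(K,T,(.6251,-.0751),[(.0375,.1)]); cv2.polylines(im,[np.int32(h.round())],True,(255,0,0),1)
h=hullmodel(K,T,o['tool_pos'][:2],[(.032,zt+.0155)]); cv2.polylines(im,[np.int32(h.round())],True,(0,255,0),1)
cv2.imwrite('pics/w4b.png',cv2.resize(im[:,:,::-1],(800,600),interpolation=cv2.INTER_CUBIC))
E
```

```text
[ 0.62507278 -0.07550171  0.14305433] [3.13905771e+00 6.18850952e-04 1.57146273e+00] 0.06406752175806527
(array([0.6065, 0.1214]), np.float64(nan)) (array([0.6176, 0.0253]), np.float64(99.1))h.py:44: RuntimeWarning: Mean of empty slice.
  ok=(q[:,1]>1)&(q[:,0]>1)&(q[:,0]<558)&(q[:,1]<418); v+=w*b[ok].mean()
  ret = ret.dtype.type(ret / rcount)
```

View pics/w4b.png

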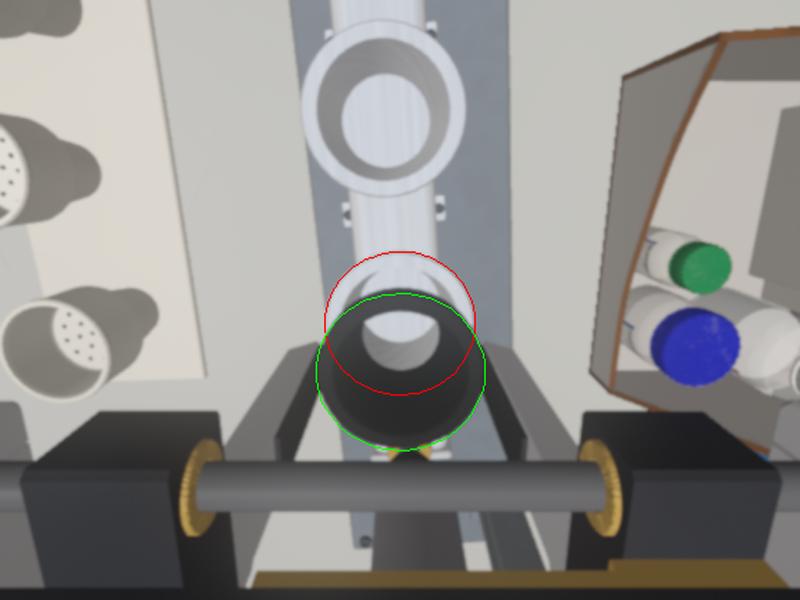

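The held cone (green) and port (red) agree with the model. Lower and release.

{"method": "move_arm", "body": {
  "targets": [
    [[0,0,12],[0,0,0],-1],
    [[0,0,24],[0,0,0],-1],
    [[0,0,34],[0,0,0],-1],
    [[0,0,41],[0,0,0],-1],
    [[0,0,41],[0,0,0],-1],
    [[0,0,41],[0,0,0],-1]
  ]
}}

```text
time: 10.3
tool_pos: [0.6244, -0.0755, 0.1004]
ee_rot: [3.141, 0.0, 1.571]
wrist_force: [0.2, 0.2, -0.7]
width: 0.0635
```

{"method": "move_arm", "body": {
  "targets": [
    [[0,0,0],[0,0,0],-0.2],
    [[0,0,0],[0,0,0],0.7],
    [[0,0,0],[0,0,0],0.7],
    [[0,0,0],[0,0,0],0.7],
    [[0,0,0],[0,0,0],0.7],
    [[0,0,-30],[0,0,0],0.7],
    [[0,0,-90],[0,0,0],0.7],
    [[0,0,-100],[0,0,0],0.7],
    [[0,0,-100],[0,0,0],0.7],
    [[0,0,-100],[0,0,0],0.7]
  ]
}}

```text
time: 11.55
tool_pos: [0.6234, -0.0753, 0.1979]
ee_rot: [-3.137, -0.001, 1.571]
wrist_force: [0.1, -0.3, -0.1]
width: 0.0797
```

```bash
python3 - <<'E'
from h import *
o,im=snap('wrist','w5.png'); K,T=cam('wrist',o); print(o['tool_pos'],o['ee_rot'],o['width'])
m=im.max(2)<75
print(locate(K,T,m,(.625,-.075),[(.032,.1),(.032,.112)]))
h=hullmodel(K,T,(.6251,-.0751),[(.032,.112)]); cv2.polylines(im,[np.int32(h.round())],True,(255,0,0),1)
h=hullmodel(K,T,(.6251,-.0751),[(.032,.102),(.032,.100)]); cv2.polylines(im,[np.int32(h.round())],True,(0,255,0),1)
cv2.imwrite('pics/w5b.png',cv2.resize(im[100:320,170:390,::-1],None,fx=2.7,fy=2.7,interpolation=cv2.INTER_CUBIC))
E
```

```text
[ 0.62337144 -0.07533308  0.19787207] [-3.13749526e+00 -7.81885925e-04  1.57115852e+00] 0.07973442614155664
(array([ 0.6256, -0.0778]), 3575.0, 4491.620570502942)
```

View pics/w5b.png

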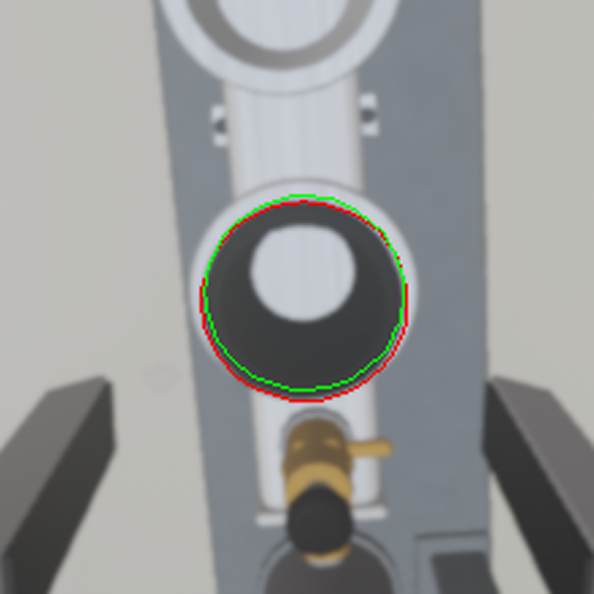

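The first cone is home and coaxial: the flange lies at 112 mm and is centred in the rim. On to cone c1.

{"method": "move_arm", "body": {
  "targets": [
    [[60,-10,0],[0,0,0],0.7],
    [[120,-20,0],[0,0,0],0.7],
    [[180,-25,0],[0,0,0],0.7],
    [[240,-30,0],[0,0,0],0.7],
    [[300,-35,0],[0,0,0],0.7],
    [[360,-40,0],[0,0,0],0.7],
    [[420,-45,0],[0,0,0],0.7],
    [[460,-50,0],[0,0,0],0.7],
    [[469,-50,20],[0,0,0],0.7],
    [[469,-50,75],[0,0,0],0.7],
    [[469,-50,75],[0,0,0],0.7],
    [[469,-50,75],[0,0,0],0.7],
    [[469,-50,75],[0,0,0],0.7],
    [[469,-50,75],[0,0,0],0.7]
  ]
}}

```text
time: 13.35
tool_pos: [0.5756, 0.3937, 0.1284]
ee_rot: [3.137, -0.002, 1.571]
wrist_force: [0.3, -0.5, -0.8]
width: 0.0798
```

```bash
cat > look.py <<'E'
import sys
from h import *
def go(name,xy):
    o,im=snap('wrist',name); K,T=cam('wrist',o); print(o['tool_pos'].round(4),o['ee_rot'].round(4),o['width'].round(4))
    print(locate(K,T,im.max(2)<90,xy,CONE)); return o
go(sys.argv[1],(float(sys.argv[2]),float(sys.argv[3])))
E
python3 look.py w6.png .5736 .394
```

```text
Traceback (most recent call last):
  File "look.py", line 6, in <module>
    go(sys.argv[1],(float(sys.argv[2]),float(sys.argv[3])))
    ~~^^^^^^^^^^^^^^^^^^^^^^^^^^^^^^^^^^^^^^^^^^^^^^^^^^^^^
  File "look.py", line 4, in go
    o,im=snap('wrist',name); K,T=cam('wrist',o); print(o['tool_pos'].round(4),o['ee_rot'].round(4),o['width'].round(4))
                                                                                                   ^^^^^^^^^^^^^^^^
AttributeError: 'float' object has no attribute 'round'
```

```bash
sed -i "s/o\['width'\].round(4)/round(o['width'],4)/" look.py; python3 look.py w6.png .5736 .394
```

```text
[0.5752 0.3937 0.1278] [ 3.1382e+00 -1.8000e-03  1.5709e+00] 0.0797
(array([0.5736, 0.3941]), 4249.0, 4709.293217158993)
```

{"method": "move_arm", "body": {
  "targets": [
    [[0,-2,20],[0,0,0],0.7],
    [[0,-2,50],[0,0,0],0.7],
    [[0,-2,75],[0,0,0],0.7],
    [[0,-2,93],[0,0,0],0.7],
    [[0,-2,93],[0,0,0],0.7],
    [[0,-2,93],[0,0,0],0.7],
    [[0,-2,93],[0,0,0],-1],
    [[0,-2,93],[0,0,0],-1],
    [[0,-2,93],[0,0,0],-1],
    [[0,-2,93],[0,0,0],-1],
    [[0,-2,93],[0,0,0],-1],
    [[0,-2,93],[0,0,0],-1],
    [[0,-2,93],[0,0,0],-1]
  ]
}}

```text
time: 15.08
tool_pos: [0.5728, 0.3938, 0.0335]
ee_rot: [3.14, -0.001, 1.571]
wrist_force: [-1.4, -0.3, 6.3]
width: 0.0621
```

{"method": "move_arm", "body": {
  "targets": [
    [[0,0,-50],[0,0,0],-1],
    [[0,0,-100],[0,0,0],-1],
    [[0,0,-170],[0,0,0],-1],
    [[-60,10,-170],[0,0,0],-1],
    [[-120,20,-170],[0,0,0],-1],
    [[-180,30,-170],[0,0,0],-1],
    [[-240,35,-170],[0,0,0],-1],
    [[-300,40,-170],[0,0,0],-1],
    [[-355,45,-170],[0,0,0],-1],
    [[-369,45,-170],[0,0,0],-1],
    [[-369,45,-140],[0,0,0],-1],
    [[-369,45,-110],[0,0,0],-1],
    [[-369,45,-110],[0,0,0],-1],
    [[-369,45,-110],[0,0,0],-1],
    [[-369,45,-110],[0,0,0],-1],
    [[-369,45,-110],[0,0,0],-1]
  ]
}}

```text
time: 17.08
tool_pos: [0.618, 0.0246, 0.144]
ee_rot: [3.139, 0.0, 1.571]
wrist_force: [-0.3, -1.2, -0.2]
width: 0.0621
```

{"method": "move_arm", "body": {
  "targets": [
    [[0,0,12],[0,0,0],-1],
    [[0,0,24],[0,0,0],-1],
    [[0,0,34],[0,0,0],-1],
    [[0,0,41],[0,0,0],-1],
    [[0,0,41],[0,0,0],-1],
    [[0,0,41],[0,0,0],-1],
    [[0,0,41],[0,0,0],-0.2],
    [[0,0,41],[0,0,0],0.7],
    [[0,0,41],[0,0,0],0.7],
    [[0,0,41],[0,0,0],0.7],
    [[0,0,41],[0,0,0],0.7],
    [[0,0,10],[0,0,0],0.7],
    [[0,0,-50],[0,0,0],0.7],
    [[0,0,-56],[0,0,0],0.7],
    [[0,0,-56],[0,0,0],0.7],
    [[0,0,-56],[0,0,0],0.7],
    [[0,0,-56],[0,0,0],0.7]
  ]
}}

```text
time: 19.2
tool_pos: [0.6164, 0.0245, 0.1962]
ee_rot: [-3.138, -0.0, 1.571]
wrist_force: [0.6, 1.1, 0.7]
width: 0.0801
```

```bash
cat > seat.py <<'E'
import sys
from h import *
# fit dark flange at home height: bright rim outside, dark ring inside; try heights
o,im=snap('wrist',sys.argv[1]); K,T=cam('wrist',o); print(o['tool_pos'].round(4))
g=im.min(2).astype(np.float32); xy=(float(sys.argv[2]),float(sys.argv[3]))
for z in (.108,.112,.116,.120):
    print(z,ringfit(g,K,T,xy,z,(.0335,.0305),(1,-1),span=.004))
E
python3 seat.py w7.png .6175 .025
python3 - <<'E'
from h import *
E
```

```text
[0.6164 0.0245 0.1962]
0.108 (array([0.6177, 0.0245]), np.float64(101.0))
0.112 (array([0.6178, 0.0256]), np.float64(98.7))
0.116 (array([0.6177, 0.0267]), np.float64(84.5))
0.12 (array([0.6173, 0.0276]), np.float64(60.5))
```

{"method": "move_arm", "body": {
  "targets": [
    [[55,-25,0],[0,0,0],0.7],
    [[110,-50,0],[0,0,0],0.7],
    [[165,-75,0],[0,0,0],0.7],
    [[220,-100,0],[0,0,0],0.7],
    [[275,-125,0],[0,0,0],0.7],
    [[330,-150,0],[0,0,0],0.7],
    [[365,-155,0],[0,0,0],0.7],
    [[365,-155,40],[0,0,0],0.7],
    [[365,-155,68],[0,0,0],0.7],
    [[365,-155,68],[0,0,0],0.7],
    [[365,-155,68],[0,0,0],0.7],
    [[365,-155,68],[0,0,0],0.7],
    [[365,-155,68],[0,0,0],0.7]
  ]
}}

```text
time: 20.88
tool_pos: [0.4629, 0.3897, 0.132]
ee_rot: [3.139, -0.001, 1.571]
wrist_force: [0.2, -0.3, -0.2]
width: 0.0798
```

```bash
python3 look.py w8.png .4623 .3895
```

```text
[0.4629 0.3897 0.132 ] [ 3.1394e+00 -1.4000e-03  1.5709e+00] 0.0798
(array([0.4622, 0.3897]), 4160.0, 4571.874792120536)
```

{"method": "move_arm", "body": {
  "targets": [
    [[0,-1,20],[0,0,0],0.7],
    [[0,-1,50],[0,0,0],0.7],
    [[0,-1,75],[0,0,0],0.7],
    [[0,-1,98],[0,0,0],0.7],
    [[0,-1,98],[0,0,0],0.7],
    [[0,-1,98],[0,0,0],0.7],
    [[0,-1,98],[0,0,0],-1],
    [[0,-1,98],[0,0,0],-1],
    [[0,-1,98],[0,0,0],-1],
    [[0,-1,98],[0,0,0],-1],
    [[0,-1,98],[0,0,0],-1],
    [[0,-1,98],[0,0,0],-1],
    [[0,-1,98],[0,0,0],-1]
  ]
}}

```text
time: 22.55
tool_pos: [0.4619, 0.3899, 0.0337]
ee_rot: [3.14, -0.001, 1.571]
wrist_force: [-0.5, -0.1, 5.3]
width: 0.0632
```

{"method": "move_arm", "body": {
  "targets": [
    [[0,0,-50],[0,0,0],-1],
    [[0,0,-100],[0,0,0],-1],
    [[0,0,-170],[0,0,0],-1],
    [[-50,28,-170],[0,0,0],-1],
    [[-100,56,-170],[0,0,0],-1],
    [[-150,84,-170],[0,0,0],-1],
    [[-200,112,-170],[0,0,0],-1],
    [[-250,140,-170],[0,0,0],-1],
    [[-265,149,-170],[0,0,0],-1],
    [[-265,149,-140],[0,0,0],-1],
    [[-265,149,-110],[0,0,0],-1],
    [[-265,149,-110],[0,0,0],-1],
    [[-265,149,-110],[0,0,0],-1],
    [[-265,149,-110],[0,0,0],-1],
    [[-265,149,-110],[0,0,0],-1]
  ]
}}

```text
time: 24.42
tool_pos: [0.6109, 0.1247, 0.144]
ee_rot: [3.139, -0.0, 1.571]
wrist_force: [0.2, 0.9, -0.1]
width: 0.0633
```

{"method": "move_arm", "body": {
  "targets": [
    [[0,0,12],[0,0,0],-1],
    [[0,0,24],[0,0,0],-1],
    [[0,0,34],[0,0,0],-1],
    [[0,0,41],[0,0,0],-1],
    [[0,0,41],[0,0,0],-1],
    [[0,0,41],[0,0,0],-1],
    [[0,0,41],[0,0,0],-0.2],
    [[0,0,41],[0,0,0],0.7],
    [[0,0,41],[0,0,0],0.7],
    [[0,0,41],[0,0,0],0.7],
    [[0,0,41],[0,0,0],0.7],
    [[0,0,10],[0,0,0],0.7],
    [[0,0,-50],[0,0,0],0.7],
    [[0,0,-56],[0,0,0],0.7],
    [[0,0,-56],[0,0,0],0.7],
    [[0,0,-56],[0,0,0],0.7],
    [[0,0,-56],[0,0,0],0.7]
  ]
}}

```text
time: 26.55
tool_pos: [0.6094, 0.1244, 0.1962]
ee_rot: [-3.138, 0.0, 1.571]
wrist_force: [0.2, -0.3, -1.1]
width: 0.08
```

```bash
python3 seat.py w9.png .6104 .125
```

```text
[0.6094 0.1244 0.1962]
0.108 (array([0.6107, 0.124 ]), np.float64(99.8))
0.112 (array([0.6107, 0.1251]), np.float64(97.5))
0.116 (array([0.6107, 0.1263]), np.float64(83.8))
0.12 (array([0.6103, 0.1272]), np.float64(60.9))
```

All three cones are home. Now the crucibles, measured from near.

{"method": "move_arm", "body": {
  "targets": [
    [[0,0,-54],[0,0,0],1],
    [[-40,-40,-54],[0,0,0],1],
    [[-80,-80,-54],[0,0,0],1],
    [[-120,-120,-54],[0,0,0],1],
    [[-160,-150,-54],[0,0,0],1],
    [[-194,-184,-54],[0,0,0],1],
    [[-194,-184,-54],[0,0,0],1],
    [[-194,-184,-54],[0,0,0],1],
    [[-194,-184,-54],[0,0,0],1],
    [[-194,-184,-54],[0,0,0],1]
  ]
}}

```text
time: 27.85
tool_pos: [0.4269, -0.0689, 0.2521]
ee_rot: [-3.141, -0.0, 1.573]
wrist_force: [-0.4, 0.3, -0.6]
width: 0.0941
```

```bash
python3 - <<'E'
from h import *
o,im=snap('wrist','w10.png'); K,T=cam('wrist',o); print(o['tool_pos'],o['ee_rot'])
np.savez('w10.npz',K=K,T=T)
g=cv2.GaussianBlur(im,(3,3),0).min(2).astype(np.float32)
for n,xy in [('k1',(.418,.095)),('k2',(.413,0)),('k3',(.438,-.094))]:
  for z in (.083,.086):
    p,s=ringfit(g,K,T,xy,z,*CRU,span=.006); print(n,z,p,s)
  h=hullmodel(K,T,p,[(.03,z)]); cv2.polylines(im,[np.int32((h*8).round())],True,(255,0,0),1,shift=3)
cv2.imwrite('pics/w10b.png',cv2.resize(im[:260,140:420,::-1],None,fx=2.3,fy=2.3,interpolation=cv2.INTER_CUBIC))
E
```

```text
[ 0.42690423 -0.06886913  0.25212535] [-3.14091258e+00 -3.03902703e-04  1.57292409e+00]
k1 0.083 [0.4178 0.0975] 34.1
k1 0.086 [0.4177 0.0969] 31.3
k2 0.083 [ 4.138e-01 -3.000e-04] 29.6
k2 0.086 [ 0.4145 -0.001 ] 26.4
k3 0.083 [ 0.4389 -0.0964] 25.4
k3 0.086 [ 0.4389 -0.0958] 22.5
```

View pics/w10b.png

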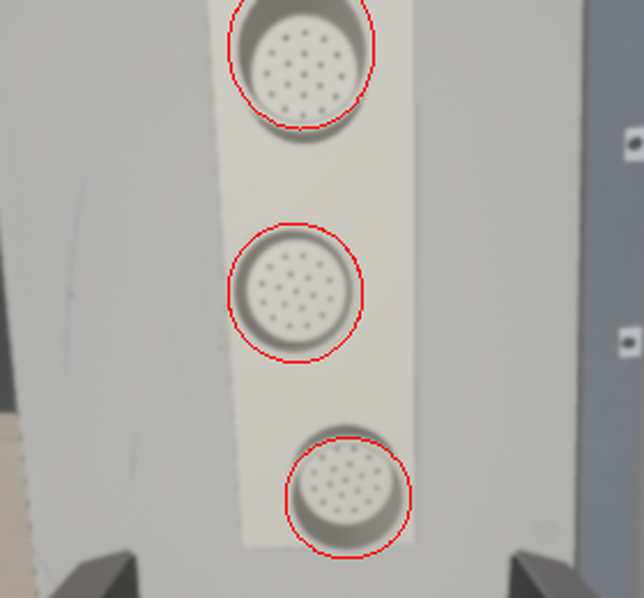

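{"method": "move_arm", "body": {
  "targets": [
    [[-27,12,0],[0,0,0],1],
    [[-27,12,50],[0,0,0],1],
    [[-27,12,100],[0,0,0],1],
    [[-27,12,140],[0,0,0],1],
    [[-27,12,170],[0,0,0],1],
    [[-27,12,198],[0,0,0],1],
    [[-27,12,198],[0,0,0],1],
    [[-27,12,198],[0,0,0],1],
    [[-27,12,198],[0,0,0],-1],
    [[-27,12,198],[0,0,0],-1],
    [[-27,12,198],[0,0,0],-1],
    [[-27,12,198],[0,0,0],-1],
    [[-27,12,198],[0,0,0],-1],
    [[-27,12,198],[0,0,0],-1],
    [[-27,12,198],[0,0,0],-1],
    [[-27,12,198],[0,0,0],-1],
    [[-27,12,198],[0,0,0],-1]
  ]
}}

```text
time: 30.02
tool_pos: [0.4385, -0.0967, 0.0547]
ee_rot: [3.141, 0.0, 1.571]
wrist_force: [-0.8, -0.9, 4.3]
width: 0.0585
```

{"method": "move_arm", "body": {
  "targets": [
    [[0,0,-40],[0,0,0],-1],
    [[0,0,-90],[0,0,0],-1],
    [[0,0,-140],[0,0,0],-1],
    [[0,0,-190],[0,0,0],-1],
    [[7,60,-190],[0,0,0],-1],
    [[14,115,-190],[0,0,0],-1],
    [[21,165,-190],[0,0,0],-1],
    [[21,186,-190],[0,0,0],-1],
    [[21,186,-160],[0,0,0],-1],
    [[21,186,-135],[0,0,0],-1],
    [[21,186,-135],[0,0,0],-1],
    [[21,186,-135],[0,0,0],-1],
    [[21,186,-135],[0,0,0],-1],
    [[21,186,-135],[0,0,0],-1],
    [[21,186,-135],[0,0,0],-1]
  ]
}}

```text
time: 31.9
tool_pos: [0.6246, -0.0756, 0.1902]
ee_rot: [3.14, 0.0, 1.571]
wrist_force: [0.6, 0.6, -1.3]
width: 0.0586
```

{"method": "move_arm", "body": {
  "targets": [
    [[0,0,15],[0,0,0],-1],
    [[0,0,30],[0,0,0],-1],
    [[0,0,42],[0,0,0],-1],
    [[0,0,52],[0,0,0],-1],
    [[0,0,60],[0,0,0],-1],
    [[0,0,66],[0,0,0],-1],
    [[0,0,70],[0,0,0],-1],
    [[0,0,70],[0,0,0],-1],
    [[0,0,70],[0,0,0],-1],
    [[0,0,70],[0,0,0],-1]
  ]
}}

```text
time: 33.15
tool_pos: [0.6245, -0.0755, 0.1198]
ee_rot: [3.141, 0.0, 1.571]
wrist_force: [-0.1, -1.2, -2.5]
width: 0.0583
```

{"method": "move_arm", "body": {
  "targets": [
    [[0,0,0],[0,0,0],0.1],
    [[0,0,0],[0,0,0],0.4],
    [[0,0,0],[0,0,0],0.8],
    [[0,0,0],[0,0,0],0.8],
    [[0,0,0],[0,0,0],0.8],
    [[0,0,0],[0,0,0],0.8],
    [[0,0,-30],[0,0,0],0.8],
    [[0,0,-90],[0,0,0],0.8],
    [[0,0,-130],[0,0,0],0.8],
    [[0,0,-130],[0,0,0],0.8],
    [[0,0,-130],[0,0,0],0.8],
    [[0,0,-130],[0,0,0],0.8]
  ]
}}

```text
time: 34.65
tool_pos: [0.6234, -0.0754, 0.2466]
ee_rot: [-3.137, -0.001, 1.571]
wrist_force: [-0.3, 0.2, 0.1]
width: 0.0846
```

```bash
cat > cru.py <<'E'
import sys
from h import *
o,im=snap('wrist',sys.argv[1]); K,T=cam('wrist',o); print(o['tool_pos'].round(4))
xy=(float(sys.argv[2]),float(sys.argv[3])); g=cv2.GaussianBlur(im,(3,3),0).min(2).astype(np.float32)
for z in (.146,.149,.153,.157): print(z,ringfit(g,K,T,xy,z,*CRU,span=.004))
for z in (.150,.112): cv2.polylines(im,[np.int32((hullmodel(K,T,xy,[(.03 if z>.12 else .032,z)])*8).round())],True,(255,0,0),1,shift=3)
cv2.imwrite('pics/c_'+sys.argv[1],cv2.resize(im[80:340,140:420,::-1],None,fx=2.3,fy=2.3,interpolation=cv2.INTER_CUBIC))
E
python3 cru.py w11.png .6252 -.0751
```

```text
[ 0.6234 -0.0754  0.2466]
0.146 (array([ 0.6247, -0.075 ]), np.float64(66.2))
0.149 (array([ 0.6248, -0.0743]), np.float64(56.2))
0.153 (array([ 0.6251, -0.0734]), np.float64(38.5))
0.157 (array([ 0.6266, -0.0718]), np.float64(22.0))
```

View pics/c_w11.png

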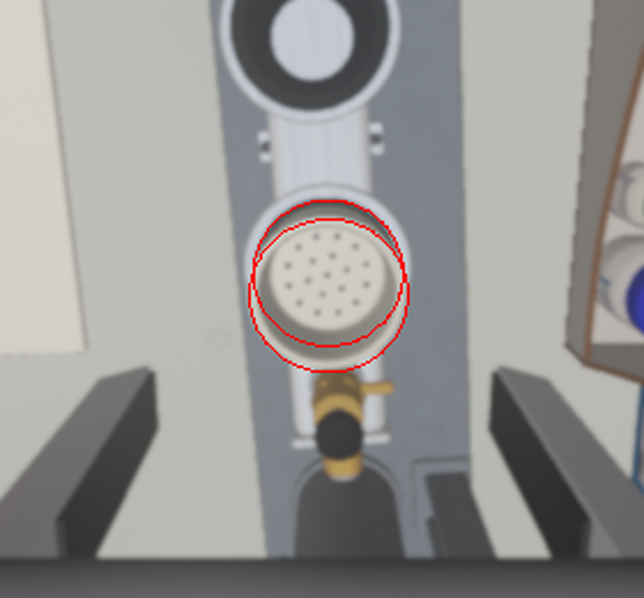

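The crucible is home and coaxial in the right port. Next crucible k2.

{"method": "move_arm", "body": {
  "targets": [
    [[20,-58,0],[0,0,0],1],
    [[40,-115,0],[0,0,0],1],
    [[60,-170,0],[0,0,0],1],
    [[75,-210,0],[0,0,0],1],
    [[75,-210,0],[0,0,0],1],
    [[75,-210,50],[0,0,0],1],
    [[75,-210,100],[0,0,0],1],
    [[75,-210,140],[0,0,0],1],
    [[75,-210,175],[0,0,0],1],
    [[75,-210,194],[0,0,0],1],
    [[75,-210,194],[0,0,0],1],
    [[75,-210,194],[0,0,0],1],
    [[75,-210,194],[0,0,0],-1],
    [[75,-210,194],[0,0,0],-1],
    [[75,-210,194],[0,0,0],-1],
    [[75,-210,194],[0,0,0],-1],
    [[75,-210,194],[0,0,0],-1],
    [[75,-210,194],[0,0,0],-1],
    [[75,-210,194],[0,0,0],-1],
    [[75,-210,194],[0,0,0],-1]
  ]
}}

```text
time: 37.2
tool_pos: [0.4143, -0.0006, 0.0556]
ee_rot: [-3.142, 0.0, 1.571]
wrist_force: [-2.6, 0.4, 2.6]
width: 0.0566
```

{"method": "move_arm", "body": {
  "targets": [
    [[0,0,-40],[0,0,0],-1],
    [[0,0,-90],[0,0,0],-1],
    [[0,0,-140],[0,0,0],-1],
    [[0,0,-190],[0,0,0],-1],
    [[7,60,-190],[0,0,0],-1],
    [[14,115,-190],[0,0,0],-1],
    [[21,165,-190],[0,0,0],-1],
    [[26,203,-190],[0,0,0],-1],
    [[26,203,-160],[0,0,0],-1],
    [[26,203,-135],[0,0,0],-1],
    [[26,203,-135],[0,0,0],-1],
    [[26,203,-135],[0,0,0],-1],
    [[26,203,-135],[0,0,0],-1],
    [[26,203,-135],[0,0,0],-1],
    [[26,203,-135],[0,0,0],-1]
  ]
}}

```text
time: 39.08
tool_pos: [0.6175, 0.0254, 0.1912]
ee_rot: [3.14, 0.0, 1.571]
wrist_force: [-0.2, 0.6, -1.3]
width: 0.0565
```

{"method": "move_arm", "body": {
  "targets": [
    [[0,0,15],[0,0,0],-1],
    [[0,0,30],[0,0,0],-1],
    [[0,0,42],[0,0,0],-1],
    [[0,0,52],[0,0,0],-1],
    [[0,0,60],[0,0,0],-1],
    [[0,0,66],[0,0,0],-1],
    [[0,0,70],[0,0,0],-1],
    [[0,0,70],[0,0,0],-1],
    [[0,0,70],[0,0,0],-1],
    [[0,0,70],[0,0,0],-1]
  ]
}}

```text
time: 40.33
tool_pos: [0.6175, 0.0255, 0.1208]
ee_rot: [3.141, 0.0, 1.571]
wrist_force: [-0.6, 0.3, -1.4]
width: 0.0569
```

{"method": "move_arm", "body": {
  "targets": [
    [[0,0,0],[0,0,0],0.1],
    [[0,0,0],[0,0,0],0.4],
    [[0,0,0],[0,0,0],0.8],
    [[0,0,0],[0,0,0],0.8],
    [[0,0,0],[0,0,0],0.8],
    [[0,0,0],[0,0,0],0.8],
    [[0,0,-30],[0,0,0],0.8],
    [[0,0,-90],[0,0,0],0.8],
    [[0,0,-130],[0,0,0],0.8],
    [[0,0,-130],[0,0,0],0.8],
    [[0,0,-130],[0,0,0],0.8],
    [[0,0,-130],[0,0,0],0.8]
  ]
}}

```text
time: 41.82
tool_pos: [0.6164, 0.0255, 0.2476]
ee_rot: [-3.137, -0.0, 1.571]
wrist_force: [0.4, -1.0, 0.6]
width: 0.0848
```

```bash
python3 cru.py w12.png .6178 .0256
```

```text
[0.6164 0.0255 0.2476]
0.146 (array([0.6175, 0.0248]), np.float64(58.5))
0.149 (array([0.6176, 0.0254]), np.float64(50.3))
0.153 (array([0.6179, 0.0262]), np.float64(36.4))
0.157 (array([0.619 , 0.0266]), np.float64(23.5))
```

{"method": "move_arm", "body": {
  "targets": [
    [[20,-58,0],[0,0,0],1],
    [[40,-115,0],[0,0,0],1],
    [[60,-170,0],[0,0,0],1],
    [[72,-200,0],[0,0,0],1],
    [[72,-200,0],[0,0,0],1],
    [[72,-200,50],[0,0,0],1],
    [[72,-200,100],[0,0,0],1],
    [[72,-200,140],[0,0,0],1],
    [[72,-200,175],[0,0,0],1],
    [[72,-200,196],[0,0,0],1],
    [[72,-200,196],[0,0,0],1],
    [[72,-200,196],[0,0,0],1],
    [[72,-200,196],[0,0,0],-1],
    [[72,-200,196],[0,0,0],-1],
    [[72,-200,196],[0,0,0],-1],
    [[72,-200,196],[0,0,0],-1],
    [[72,-200,196],[0,0,0],-1],
    [[72,-200,196],[0,0,0],-1],
    [[72,-200,196],[0,0,0],-1],
    [[72,-200,196],[0,0,0],-1]
  ]
}}

```text
time: 44.38
tool_pos: [0.4175, 0.0974, 0.0547]
ee_rot: [3.141, 0.0, 1.571]
wrist_force: [0.6, -0.4, 2.5]
width: 0.0587
```

{"method": "move_arm", "body": {
  "targets": [
    [[0,0,-40],[0,0,0],-1],
    [[0,0,-90],[0,0,0],-1],
    [[0,0,-140],[0,0,0],-1],
    [[0,0,-190],[0,0,0],-1],
    [[7,60,-190],[0,0,0],-1],
    [[14,115,-190],[0,0,0],-1],
    [[21,165,-190],[0,0,0],-1],
    [[28,193,-190],[0,0,0],-1],
    [[28,193,-160],[0,0,0],-1],
    [[28,193,-135],[0,0,0],-1],
    [[28,193,-135],[0,0,0],-1],
    [[28,193,-135],[0,0,0],-1],
    [[28,193,-135],[0,0,0],-1],
    [[28,193,-135],[0,0,0],-1],
    [[28,193,-135],[0,0,0],-1]
  ]
}}

```text
time: 46.25
tool_pos: [0.6105, 0.1255, 0.1902]
ee_rot: [3.14, -0.0, 1.571]
wrist_force: [0.2, 0.6, -1.7]
width: 0.0584
```

{"method": "move_arm", "body": {
  "targets": [
    [[0,0,15],[0,0,0],-1],
    [[0,0,30],[0,0,0],-1],
    [[0,0,42],[0,0,0],-1],
    [[0,0,52],[0,0,0],-1],
    [[0,0,60],[0,0,0],-1],
    [[0,0,66],[0,0,0],-1],
    [[0,0,70],[0,0,0],-1],
    [[0,0,70],[0,0,0],-1],
    [[0,0,70],[0,0,0],-1],
    [[0,0,70],[0,0,0],-1]
  ]
}}

```text
time: 47.5
tool_pos: [0.6103, 0.1254, 0.1196]
ee_rot: [3.141, 0.0, 1.571]
wrist_force: [0.1, 0.6, -2.0]
width: 0.0589
```

{"method": "move_arm", "body": {
  "targets": [
    [[0,0,0],[0,0,0],0.1],
    [[0,0,0],[0,0,0],0.4],
    [[0,0,0],[0,0,0],0.8],
    [[0,0,0],[0,0,0],0.8],
    [[0,0,0],[0,0,0],0.8],
    [[0,0,0],[0,0,0],0.8],
    [[0,0,-30],[0,0,0],0.8],
    [[0,0,-90],[0,0,0],0.8],
    [[0,0,-130],[0,0,0],0.8],
    [[0,0,-130],[0,0,0],0.8],
    [[0,0,-130],[0,0,0],0.8],
    [[0,0,-130],[0,0,0],0.8]
  ]
}}

```text
time: 49.0
tool_pos: [0.6093, 0.1253, 0.2466]
ee_rot: [-3.137, 0.001, 1.571]
wrist_force: [0.6, -0.0, 0.2]
width: 0.0848
```

```bash
python3 cru.py w13.png .6107 .1251
```

```text
[0.6093 0.1253 0.2466]
0.146 (array([0.6107, 0.1224]), np.float64(60.5))
0.149 (array([0.6107, 0.123 ]), np.float64(52.1))
0.153 (array([0.6109, 0.1237]), np.float64(38.5))
0.157 (array([0.6116, 0.1239]), np.float64(26.2))
```

View pics/c_w13.png

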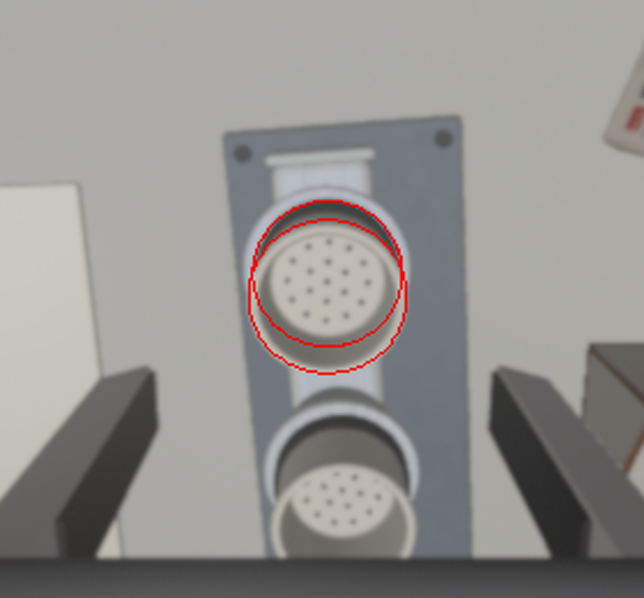

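The PL crucible sits about 1.5–2 mm towards -y. That is inside the clearances, but I'll regrip, lift slightly and shift it +2 mm to centre it.

{"method": "move_arm", "body": {
  "targets": [
    [[0,0,50],[0,0,0],0.8],
    [[0,0,95],[0,0,0],0.8],
    [[0,0,120],[0,0,0],0.8],
    [[0,0,130],[0,0,0],0.8],
    [[0,0,130],[0,0,0],0.8],
    [[0,0,130],[0,0,0],-1],
    [[0,0,130],[0,0,0],-1],
    [[0,0,130],[0,0,0],-1],
    [[0,0,130],[0,0,0],-1],
    [[0,0,130],[0,0,0],-1],
    [[0,0,130],[0,0,0],-1],
    [[0,0,124],[0,0,0],-1],
    [[0,0,124],[0,0,0],-1],
    [[2,0,124],[0,0,0],-1],
    [[2,0,124],[0,0,0],-1],
    [[2,0,127],[0,0,0],-1],
    [[2,0,129],[0,0,0],-1],
    [[2,0,129],[0,0,0],-1],
    [[2,0,129],[0,0,0],-1]
  ]
}}

```text
time: 51.42
tool_pos: [0.6102, 0.1274, 0.1207]
ee_rot: [-3.142, 0.0, 1.571]
wrist_force: [-1.5, -0.6, 0.7]
width: 0.0581
```

{"method": "move_arm", "body": {
  "targets": [
    [[0,0,0],[0,0,0],0.1],
    [[0,0,0],[0,0,0],0.4],
    [[0,0,0],[0,0,0],0.8],
    [[0,0,0],[0,0,0],0.8],
    [[0,0,0],[0,0,0],0.8],
    [[0,0,0],[0,0,0],0.8],
    [[0,0,-30],[0,0,0],0.8],
    [[0,0,-90],[0,0,0],0.8],
    [[-2,0,-129],[0,0,0],0.8],
    [[-2,0,-129],[0,0,0],0.8],
    [[-2,0,-129],[0,0,0],0.8],
    [[-2,0,-129],[0,0,0],0.8]
  ]
}}

```text
time: 52.92
tool_pos: [0.6094, 0.1254, 0.2466]
ee_rot: [-3.137, 0.001, 1.571]
wrist_force: [-0.3, 1.0, 0.4]
width: 0.0846
```

```bash
python3 cru.py w14.png .6107 .1251
```

```text
[0.6094 0.1254 0.2466]
0.146 (array([0.6105, 0.1243]), np.float64(58.9))
0.149 (array([0.6106, 0.1249]), np.float64(50.3))
0.153 (array([0.6107, 0.1257]), np.float64(36.3))
0.157 (array([0.6117, 0.126 ]), np.float64(23.2))
```

Centred now (y .1249). Next, over the pump pad at about (.537,-.246).

{"method": "move_arm", "body": {
  "targets": [
    [[0,0,-30],[0,0,0],0],
    [[-50,-10,-30],[0,0,0],-1],
    [[-110,-20,-30],[0,0,0],-1],
    [[-170,-30,-30],[0,0,0],-1],
    [[-230,-42,-30],[0,0,0],-1],
    [[-290,-56,-30],[0,0,0],-1],
    [[-345,-70,-30],[0,0,0],-1],
    [[-371,-74,-30],[0,0,0],-1],
    [[-371,-74,-10],[0,0,0],-1],
    [[-371,-74,-10],[0,0,0],-1],
    [[-371,-74,-10],[0,0,0],-1],
    [[-371,-74,-10],[0,0,0],-1],
    [[-371,-74,-10],[0,0,0],-1]
  ]
}}

```text
time: 54.6
tool_pos: [0.5368, -0.2453, 0.2603]
ee_rot: [3.14, 0.001, 1.572]
wrist_force: [-0.0, 0.0, 0.5]
width: 0.0004
```

```bash
python3 - <<'E'
from h import *
o,im=snap('wrist','w15.png'); K,T=cam('wrist',o); print(o['tool_pos'],o['wrist_force'],o['width'])
K,T=cam('side'); o,im=snap('side','s15.png')
for p,c in [((.5366,-.2455,.223),(255,0,0)),(o['tool_pos'],(0,255,0))]: cv2.circle(im,tuple(int(v) for v in proj(K,T,p).round()),2,c,-1)
a=cv2.imread('pics/w15.png')[:,:,::-1]
cv2.imwrite('pics/s15b.png',np.hstack([cv2.resize(im[120:330,180:400],(400,382),interpolation=cv2.INTER_CUBIC),cv2.resize(a,(400,382))])[:,:,::-1])
E
```

```text
[ 0.53679107 -0.24526372  0.26025109] [-0.03963363  0.02717712  0.51477818] 0.00040103298549460476
```

View pics/s15b.png

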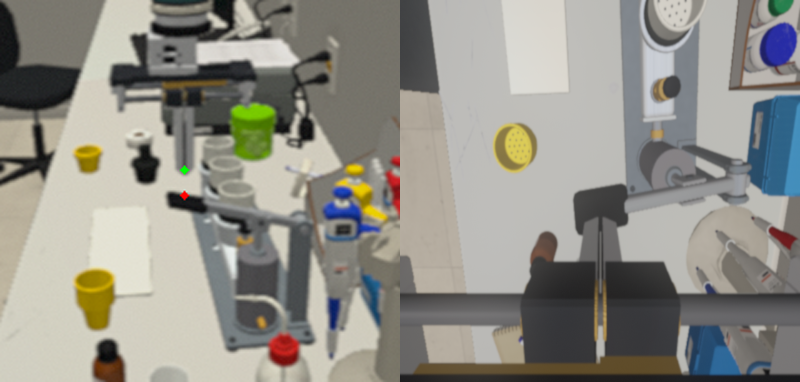

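The fingertips are over the pad centre. Stroke one goes down in steps, watching the force.

{"method": "move_arm", "body": {
  "targets": [
    [[0,0,20],[0,0,0],-1],
    [[0,0,35],[0,0,0],-1],
    [[0,0,55],[0,0,0],-1],
    [[0,0,75],[0,0,0],-1],
    [[0,0,95],[0,0,0],-1],
    [[0,0,112],[0,0,0],-1],
    [[0,0,121],[0,0,0],-1],
    [[0,0,121],[0,0,0],-1],
    [[0,0,121],[0,0,0],-1],
    [[0,0,121],[0,0,0],-1]
  ]
}}

```text
time: 55.95
tool_pos: [0.5373, -0.246, 0.1418]
ee_rot: [3.138, 0.002, 1.571]
wrist_force: [-1.9, 1.6, 8.9]
width: 0.0004
```

{"method": "move_arm", "body": {
  "targets": [
    [[0,0,4],[0,0,0],-1],
    [[0,0,4],[0,0,0],-1],
    [[0,0,4],[0,0,0],-1]
  ]
}}

```text
time: 56.32
tool_pos: [0.538, -0.246, 0.1382]
ee_rot: [3.136, 0.002, 1.571]
wrist_force: [-1.4, 0.8, 11.4]
width: 0.0006
```

{"method": "move_arm", "body": {
  "targets": [
    [[0,0,3],[0,0,0],-1],
    [[0,0,3],[0,0,0],-1],
    [[0,0,3],[0,0,0],-1]
  ]
}}

```text
time: 56.7
tool_pos: [0.5385, -0.2459, 0.1355]
ee_rot: [3.135, 0.003, 1.572]
wrist_force: [0.8, 1.7, 10.4]
width: 0.0005
```

{"method": "move_arm", "body": {
  "targets": [
    [[0,0,3],[0,0,0],-1],
    [[0,0,3],[0,0,0],-1],
    [[0,0,3],[0,0,0],-1]
  ]
}}

```text
time: 57.08
tool_pos: [0.5391, -0.2459, 0.1329]
ee_rot: [3.133, 0.003, 1.572]
wrist_force: [0.7, 2.0, 11.3]
width: 0.0003
```

{"method": "move_arm", "body": {
  "targets": [
    [[0,0,2],[0,0,0],-1],
    [[0,0,2],[0,0,0],-1],
    [[0,0,2],[0,0,0],-1]
  ]
}}

```text
time: 57.45
tool_pos: [0.5392, -0.2459, 0.1325]
ee_rot: [3.132, 0.003, 1.572]
wrist_force: [-0.6, 1.7, 15.6]
width: 0.0003
```

```bash
python3 - <<'E'
from h import *
o=status.get_obs(); print(o['tool_pos'],o['wrist_force'])
a=viewer.snapshot('side'); cv2.imwrite('pics/s16.png',cv2.resize(a[170:310,250:380,::-1],None,fx=4.2,fy=4.2,interpolation=cv2.INTER_CUBIC))
E
```

```text
[ 0.53917464 -0.2459338   0.13253058] [-0.57962785  1.73935646 15.55900426]
```

View pics/s16.png

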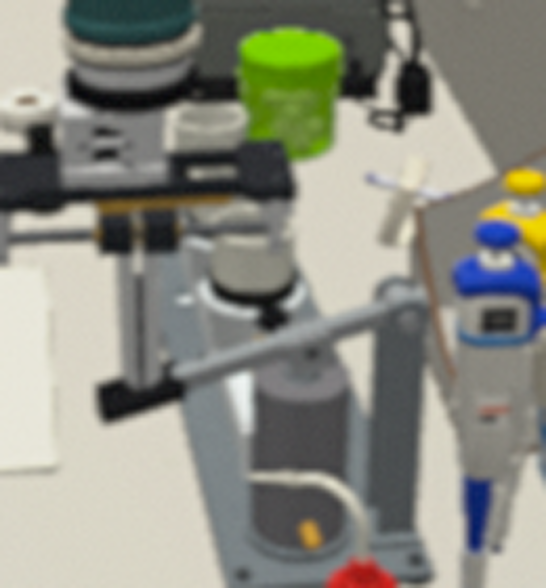

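The lever is visibly at its lower stop (TCP 132.5 mm, force jumped to 15.6 N). Back up, then strokes two and three.

{"method": "move_arm", "body": {
  "targets": [
    [[0,0,-20],[0,0,0],-1],
    [[0,0,-45],[0,0,0],-1],
    [[0,0,-70],[0,0,0],-1],
    [[0,0,-95],[0,0,0],-1],
    [[0,0,-120],[0,0,0],-1],
    [[0,0,-133],[0,0,0],-1],
    [[0,0,-133],[0,0,0],-1],
    [[0,0,-133],[0,0,0],-1],
    [[0,0,-133],[0,0,0],-1],
    [[0,0,-133],[0,0,0],-1]
  ]
}}

```text
time: 58.75
tool_pos: [0.5362, -0.2454, 0.2585]
ee_rot: [-3.14, -0.001, 1.571]
wrist_force: [-0.1, -0.6, -0.5]
width: 0.0002
```

{"method": "move_arm", "body": {
  "targets": [
    [[0,0,20],[0,0,0],-1],
    [[0,0,35],[0,0,0],-1],
    [[0,0,55],[0,0,0],-1],
    [[0,0,75],[0,0,0],-1],
    [[0,0,95],[0,0,0],-1],
    [[0,0,112],[0,0,0],-1],
    [[0,0,124],[0,0,0],-1],
    [[0,0,130],[0,0,0],-1],
    [[0,0,133],[0,0,0],-1],
    [[0,0,133],[0,0,0],-1],
    [[0,0,133],[0,0,0],-1],
    [[0,0,133],[0,0,0],-1],
    [[0,0,133],[0,0,0],-1]
  ]
}}

```text
time: 60.38
tool_pos: [0.539, -0.2459, 0.1325]
ee_rot: [3.133, 0.003, 1.572]
wrist_force: [-0.4, 2.4, 16.1]
width: 0.0002
```

{"method": "move_arm", "body": {
  "targets": [
    [[0,0,-20],[0,0,0],-1],
    [[0,0,-45],[0,0,0],-1],
    [[0,0,-70],[0,0,0],-1],
    [[0,0,-95],[0,0,0],-1],
    [[0,0,-120],[0,0,0],-1],
    [[0,0,-133],[0,0,0],-1],
    [[0,0,-133],[0,0,0],-1],
    [[0,0,-133],[0,0,0],-1],
    [[0,0,-133],[0,0,0],-1],
    [[0,0,-133],[0,0,0],-1]
  ]
}}

```text
time: 61.62
tool_pos: [0.5362, -0.2454, 0.2585]
ee_rot: [-3.14, -0.001, 1.571]
wrist_force: [-0.3, -0.9, 1.0]
width: 0.0005
```

{"method": "move_arm", "body": {
  "targets": [
    [[0,0,20],[0,0,0],-1],
    [[0,0,35],[0,0,0],-1],
    [[0,0,55],[0,0,0],-1],
    [[0,0,75],[0,0,0],-1],
    [[0,0,95],[0,0,0],-1],
    [[0,0,112],[0,0,0],-1],
    [[0,0,124],[0,0,0],-1],
    [[0,0,130],[0,0,0],-1],
    [[0,0,133],[0,0,0],-1],
    [[0,0,133],[0,0,0],-1],
    [[0,0,133],[0,0,0],-1],
    [[0,0,133],[0,0,0],-1],
    [[0,0,133],[0,0,0],-1]
  ]
}}

```text
time: 63.25
tool_pos: [0.5391, -0.2459, 0.1325]
ee_rot: [3.132, 0.003, 1.572]
wrist_force: [-1.6, 3.0, 15.7]
width: 0.0002
```

{"method": "move_arm", "body": {
  "targets": [
    [[0,0,-20],[0,0,0],-1],
    [[0,0,-45],[0,0,0],-1],
    [[0,0,-70],[0,0,0],-1],
    [[0,0,-95],[0,0,0],-1],
    [[0,0,-120],[0,0,0],-1],
    [[0,0,-133],[0,0,0],-1],
    [[0,0,-133],[0,0,0],-1],
    [[0,0,-133],[0,0,0],-1],
    [[0,0,-133],[0,0,0],-1],
    [[0,0,-133],[0,0,0],-1]
  ]
}}

```text
time: 64.5
tool_pos: [0.5362, -0.2454, 0.2585]
ee_rot: [-3.14, -0.001, 1.571]
wrist_force: [0.8, 0.5, 0.1]
width: 0.0009
```

```bash
python3 - <<'E'
from h import *
m=viewer.camera_model('wrist'); T=np.eye(4);T[:3,:3]=R.from_euler('xyz',[-3.137,-.001,1.571]).as_matrix();T[:3,3]=[.6234,-.0754,.2466]
print(ray(np.array(m['K']),T@np.array(m['T_tool_cam']),(287.4,269.1),.122))
a=viewer.snapshot('side').astype(float); b=cv2.imread('pics/s15.png')[:,:,::-1].astype(float)
cv2.imwrite('pics/s17.png',a[:,:,::-1]); d=np.abs(a-b).max(2)[190:330,265:380]; print(d.mean(),(d>40).sum())
c=cv2.imread('pics/s16.png') is not None
E
```

```text
[ 0.63051467 -0.14526783  0.122     ]
1.7507453416149068 0[ WARN:0@1.828] global loadsave.cpp:1063 imwrite_ Unsupported depth image for selected encoder is fallbacked to CV_8U.
```

The side image matches the pre-stroke one (0 pixels changed), so the lever is back at the top. Now the vent at (.6305,-.146).

{"method": "move_arm", "body": {
  "targets": [
    [[0,0,-20],[0,0,0],-1],
    [[45,0,-20],[0,0,0],-1],
    [[99,0,-20],[0,0,0],-1],
    [[99,50,-20],[0,0,0],-1],
    [[99,94,-20],[0,0,0],-1],
    [[99,94,40],[0,0,0],-1],
    [[99,94,90],[0,0,0],-1],
    [[99,94,115],[0,0,0],-1],
    [[99,94,115],[0,0,0],-1],
    [[99,94,115],[0,0,0],-1],
    [[99,94,115],[0,0,0],-1]
  ]
}}

```text
time: 65.92
tool_pos: [0.6316, -0.1469, 0.1472]
ee_rot: [3.137, 0.001, 1.571]
wrist_force: [-0.0, 0.4, -0.1]
width: 0.0007
```

{"method": "move_arm", "body": {
  "targets": [
    [[0,-1,12],[0,0,0],-1],
    [[0,-1,20],[0,0,0],-1],
    [[0,-1,27],[0,0,0],-1],
    [[0,-1,31],[0,0,0],-1],
    [[0,-1,34],[0,0,0],-1],
    [[0,-1,34],[0,0,0],-1],
    [[0,-1,34],[0,0,0],-1]
  ]
}}

```text
time: 66.8
tool_pos: [0.6292, -0.1465, 0.1119]
ee_rot: [3.141, 0.0, 1.571]
wrist_force: [-3.0, 0.6, 6.7]
width: 0.0004
```

{"method": "move_arm", "body": {
  "targets": [
    [[0,0,2],[0,0,0],-1],
    [[0,0,2],[0,0,0],-1],
    [[0,0,2],[0,0,0],-1]
  ]
}}

```text
time: 67.18
tool_pos: [0.6292, -0.1465, 0.1102]
ee_rot: [3.141, 0.0, 1.571]
wrist_force: [-2.8, 0.5, 7.4]
width: 0.0005
```

{"method": "move_arm", "body": {
  "targets": [
    [[0,0,1],[0,0,0],-1],
    [[0,0,2],[0,0,0],-1],
    [[0,0,2],[0,0,0],-1],
    [[0,0,2],[0,0,0],-1]
  ]
}}

```text
time: 67.68
tool_pos: [0.6292, -0.1465, 0.11]
ee_rot: [3.14, 0.001, 1.571]
wrist_force: [-5.6, 1.5, 11.9]
width: 0.0008
```

The plunger hit its hard stop (z 0.110, force rising). Release and retreat to a view of the ports.

{"method": "move_arm", "body": {
  "targets": [
    [[0,0,-10],[0,0,0],-1],
    [[0,0,-30],[0,0,0],-1],
    [[0,0,-80],[0,0,0],-1],
    [[0,0,-140],[0,0,0],-1],
    [[0,0,-190],[0,0,0],-1],
    [[40,-60,-190],[0,0,0],-1],
    [[70,-95,-190],[0,0,0],-1],
    [[70,-95,-190],[0,0,0],-1],
    [[70,-95,-190],[0,0,0],-1],
    [[70,-95,-190],[0,0,0],-1],
    [[70,-95,-190],[0,0,0],-1]
  ]
}}

```text
time: 69.05
tool_pos: [0.5352, -0.0773, 0.2961]
ee_rot: [-3.141, 0.0, 1.57]
wrist_force: [0.0, -0.7, -1.4]
width: 0.0003
```

```bash
python3 - <<'E'
from h import *
o,im=snap('wrist','w18.png'); K,T=cam('wrist',o); print(o['tool_pos'].round(4),o['wrist_force'].round(1))
g=cv2.GaussianBlur(im,(3,3),0).min(2).astype(np.float32)
for p in [(.6107,.1251),(.6178,.0256),(.6252,-.0751)]:
    print(p,ringfit(g,K,T,p,.149,*CRU,span=.004))
_,s=snap('side','s18.png')
b=cv2.imread('pics/s15.png')[:,:,::-1].astype(float); print((np.abs(s-b).max(2)[215:330,265:380]>40).sum())
L=cv2.resize(s[150:330,200:400],(400,360),interpolation=cv2.INTER_CUBIC)
W=cv2.resize(im[:300],(400,360)) if 0 else cv2.resize(im,(400,360))
cv2.imwrite('pics/f18.png',np.hstack([L,W])[:,:,::-1])
E
```

```text
[ 0.5352 -0.0773  0.2961] [ 0.  -0.7 -1.4]
(0.6107, 0.1251) (array([0.6102, 0.1255]), np.float64(28.8))
(0.6178, 0.0256) (array([0.6176, 0.0261]), np.float64(46.7))
(0.6252, -0.0751) (array([ 0.6249, -0.0744]), np.float64(40.4))
4h.py:44: RuntimeWarning: Mean of empty slice.
  ok=(q[:,1]>1)&(q[:,0]>1)&(q[:,0]<558)&(q[:,1]<418); v+=w*b[ok].mean()
  ret = ret.dtype.type(ret / rcount)
```

View pics/f18.png

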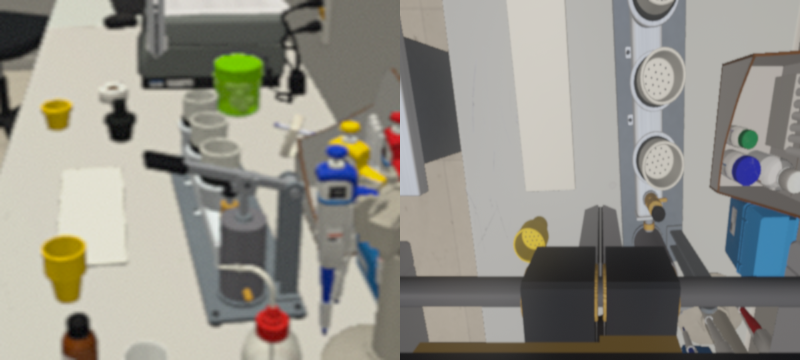

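All three crucibles stand upright and centred in their ports, the lever is up, and nothing touches the robot. Handing in.

```bash
python3 -c "
from bench import order; print(order.close_job())"
```

```text
the job is handed in; nothing more can be done
None
```

I've finished the job and handed it in at about 69 s on the robot clock; no verdict was reported.

- **Ports:** There were three white crucibles on the tile, so all three ports got a cone and a crucible. The stopper and the yellow look-alikes were left where they stood.
- **Left crucible:** It first sat about 2 mm to one side. I regripped it and shifted it to centre.
- **Pump and vent:** I made three strokes of the lever, each to its hard stop at about 16 N and then fully back up. I then pushed the vent plunger to its hard stop (12 mm in, 12 N) and let it go.

**Last checks:**
- The middle and right crucibles measured within 1 mm of their port axes.
- The left crucible was partly out of the last picture. Its last clean reading, after the correction, was 0.2 mm off.
- The lever was back at its rest position.
- The wrist force was near zero, with the arm clear of everything.
- The plunger's return was seen only in the final picture, not measured. I did not separately check the bystander objects, but the arm never went near them.
- The top and wrist cameras disagreed by about 2.4 mm, so I used the wrist camera throughout.

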